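Unlock an inclined vise and take out the finished block

ROBOT

A 7-joint arm with a two-finger parallel gripper is mounted at the origin on a cart in front of the work surface, level with it; the furniture and walls round the work are solid. World frame = base frame: x ahead of the robot, y to its left, z up, the work surface at z = 0. Lengths are in m, angles in rad, forces in N, time in s.
With the tool pointing down it reaches from about 0.35 to 0.9 m from the base axis. Payload 8.1 kg.
Tool frame: the origin (TCP) lies on the centre line of the jaws, within the pads' length; the fingertips stand 11 mm ahead of it and the grasp point (between the pads) lies 8 mm behind it (arm.nose_length is the distance from the TCP to the fingertips, in m); z points along the fingers, y is the line along which they close (so a half turn about z gives the same grasp; the last joint's range is limited). The gripper opens to 92 mm and grips with 3 to 60 N. Pads are 19 mm wide; open, the fingers measure 130 mm over their backs; the gripper's body (75 mm by 190 mm) begins 47 mm behind the grasp point.
Start: joints at [-1.285, 0.434, 0.025, 1.573, -0.012, 1.134, -0.075], TCP at [0.237, 0.578, 0.211] pointing down, gripper open.
Joint ranges: [-2.62, 2.62], [-0.44, 2.09], [-1.27, 1.32], [0.08, 2.57], [-1.32, 4.46], [0.12, 2], [-2.74, 2.74]. Speed limits (rad/s): [2.22, 2.22, 3.01, 3.01, 3.14, 3.14, 3.14].

INTERFACE

Orientations are given as a rotation vector (axis times angle).
In Python, from cell import arm gives the robot as it stands.
- The arm moves only by the tool jog_arm, never from a script. Its argument "moves" is a list of rows, each a list of 4 numbers: the shift along the tool's x, y, z in m, then the turn about the tool's z in rad. In form: [[tx, ty, tz, spin], ...]. A call has 1 to 20 rows; each row is the pose to reach, as a shift and turn from the pose commanded when the call began, along the tool's axes at that moment; what a row does not reach only later rows make up. A row lasts 1/8 s, in which the tool goes at most 62.5 mm and 10.7 degrees, less where a joint would pass 70% of its speed; a pose out of reach is approached as far as the arm can. A call with a gripper value outside its range is refused whole. "hand" is the finger opening in m, from 0 to 0.0918, set as the call begins (left out, the last holds). The fingers move at their own pace and stop on an object; "newtons" is the grip in N (left out, the last holds). Time passes only in rows, so rows that repeat a pose let the fingers close. It gives the time, the measured TCP pose, the force, the opening and the grip force at its end, in the units of the state.
- arm.observe(): the state, without advancing time (a new reading comes with each control period).
- arm.get_image(name): name is "side" or "top"; returns a dict with "color" (420x560x3 uint8, red, green, blue), "z_map" (420x560 float32, m along the optical axis (not along the pixel's ray), 0 where there is no reading), "fx", "fy", "cx", "cy" (pixels), "rvec" (rotation vector, rad) and "tvec" (3), from world to camera coordinates, as OpenCV has them. Camera axes: x right, y down, z forward; pixel columns grow to the right and rows downward; lengths in m; the calibration is good to about 2 mm. A picture is of the moment at which its call begins.
- arm.sign_off(): hands the job in; it is judged then, once.
The state is a dict: "clock": time; "joints": joint angles; "dq": joint speeds; "joint_efforts": joint torques, N m; "position": TCP position; "ee_rot": TCP orientation; "force": force on the tool from outside, world axes, zero at the start; "ft_torque": the same for the moment, N m; "width": opening from 0.0 (shut) to 1.0 (fully open); "gripper_force": force on a finger pad.
Only numpy, scipy, OpenCV 4.12 (cv2) and the standard library are available. Lean on these libraries where they do the work, as an engineer would, in place of code of your own. Each camera call takes 0.05 s, during which the arm holds its last target. There are 200 camera calls.

TASK

Unload the inclined vise: pull the locking cap on the sliding jaw out along its axis until it snaps into its outer catch, then slide the jaw right back to its open stop, and only then lift the milled block out and set it down on its foot in the middle of the flat round flange, without dropping it. Leave the cap out and the jaw open, leave the flange where it lies, and do not disturb the knurled ring, the oil can, the screwdriver or the cup.

Things in the scene. Friction and masses are not known exactly. Their poses are not given: they have to be found in the camera images.
- lock_cap (a joint): stroke of the locking cap along its own axis, in m: 0 = pressed down and locking the jaw (a ball catch holds it down), 0.016 = pulled out to its stop, jaw free (the same catch holds it out). About 10 N pulls it over the catch; past half way it snaps out by itself
- cap_top (a point): centre of the top face of the locking cap, a grooved aluminium cylinder 36 mm in diameter, 34 mm tall, on the sliding jaw (when down, its underside is 2 mm over the jaw's top). z of this frame: the cap's axis, out of the cap (30 degrees from vertical, leaning to the robot); x: up the slope, the way the jaw opens; y: level, across the slope
- jaw (a joint): travel of the sliding jaw up the slope, in m: 0 = closed on the block, 0.030 = fully open at its stop. It moves stiffly (about 7 N up the slope) and stays where it is left; it cannot move while the cap is down
- jaw_face (a point): foot of the sliding jaw's clamping face, on the slope, mid width. Axes as cap_top. The jaw is a dark steel block 60 mm long (up the slope from here), 82 mm wide, 34 mm high; the cap's axis stands 34 mm up the slope from here. A lip 56 mm wide, 16 to 32 mm above the slope, reaches 8 mm out of the clamping face over the block's foot
- fixture: steel sine plate with a vise, fixed to the bench: base 200 x 110 mm whose top is 46 mm above the bench, on it a plate 211 x 110 mm inclined 30 degrees that rises away from the robot to 170 mm, a fixed jaw 96 mm wide and 30 mm high on its low end, the sliding jaw on its upper half. Origin: centre of the base's underside; x: level, the way the slope rises; z up
- milled_block: finished aluminium part, 0.4 kg: a foot 64 x 60 x 14 mm with an upstand 44 x 36 mm on its middle, 60 mm tall in all. Origin: centre of the foot's underside; x along the 64 and 44 mm sides, y along the 60 and 36 mm sides, z out through the top. At the start it stands on the slope between the jaws, tilted 30 degrees: x up the slope, the upper edge of its foot under the jaw lip
- flange: flat steel flange, a disc 104 mm in diameter and 9 mm thick with a 20 mm hole in its middle, lying loose on the bench to the left of the pillar's bar. Origin: centre of its underside, z up
- clamp_ring: knurled steel ring, 74 mm in diameter and 20 mm tall with a wide bore, lying near the flange (nearer the robot or farther off); bystander. Origin: centre of its underside
- tap_post: fixed pillar 228 mm tall (round foot 120 mm) with a level bar, 13 mm thick, 165 mm above the bench, reaching 178 mm out along the frame's y and -y, one end towards the robot, between fixture and flange. Keep the arm clear of it. Origin: centre of the foot's underside
- oil_can: red oil can, 64 x 93 mm and 178 mm tall with its spout, standing; bystander. Origin: centre of its underside
- driver: screwdriver with orange handle, 208 mm long along y, 27 mm thick, lying; bystander. Origin: underside, mid length
- cup: light grey tapered cup upside down, 66 mm across, 58 mm tall; bystander in front of the fixture. Origin: centre of its underside

How it is judged:
By the outcome, as a careful person would: the job done as asked, in the order asked, and still so for the second after the job is handed in, with the robot touching nothing.
It also fails if it takes over 61 s, if anything falls off the work surface, if the arm or the gripper's body presses on something with over 40 N, if the wrist force passes 120 N, or if a joint passes its speed limit or range.

## Working session

There is one attempt and no reset: what is moved stays moved. The work goes in short steps, Python scripts to look and compute and a tool call to move; the robot and the scene stay as the last step left them, time stands still between calls to the robot, and variables do not carry over. Pictures are saved under pics/ and viewed, at most 10 in all, crops included, and the job is handed in when it is done.

Besides the shell and the picture viewer there is one more tool, called after ">>>" by a JSON object that holds its "op" and its "data". jog_arm: Moves the arm, as the interface text tells. Its arguments: {"type":"object","properties":{"moves":{"type":"array"},"hand":{"type":"number"},"newtons":{"type":"number"}},"required":["moves"]}

```bash
ls; mkdir -p pics; python3 - <<'E'
from cell import arm
import cv2,numpy as np,pickle
s=arm.observe();print({k:np.round(v,3).tolist() for k,v in s.items()},arm.nose_length)
for n in("side","top"):
    d=arm.get_image(n);pickle.dump(d,open(n+".pkl","wb"))
    cv2.imwrite(f"pics/{n}0.png",d["color"][:,:,::-1])
    R=cv2.Rodrigues(np.array(d["rvec"],float))[0];print(n,d["fx"],d["cx"],d["cy"],(-R.T@np.array(d["tvec"]).ravel()).round(3),R[2].round(3))
E
```

```text
pics
{'clock': 0.0, 'joints': [-1.285, 0.435, 0.025, 1.574, -0.012, 1.134, -0.075], 'dq': [-0.001, -0.001, 0.0, -0.0, 0.001, -0.004, 0.0], 'joint_efforts': [-0.0, -66.785, 0.985, -31.447, -0.061, 0.043, 0.0], 'position': [0.237, 0.578, 0.211], 'ee_rot': [-0.607, -3.082, 0.002], 'force': [-0.026, -0.026, -0.421], 'ft_torque': [-0.001, 0.008, 0.022], 'gripper_force': 0.0, 'width': 1.002} 0.011
side 450.0921494416948 274.85041976858207 212.1396063809199 [ 0.526 -0.719  0.752] [-0.018  0.77  -0.637]
top 502.77886969182094 274.93118397360325 200.46978674119498 [0.29  0.01  1.094] [ 0.219  0.03  -0.975]
```

View pics/side0.png

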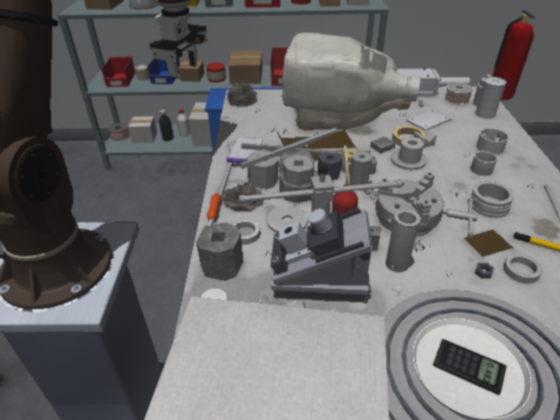

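View pics/top0.png

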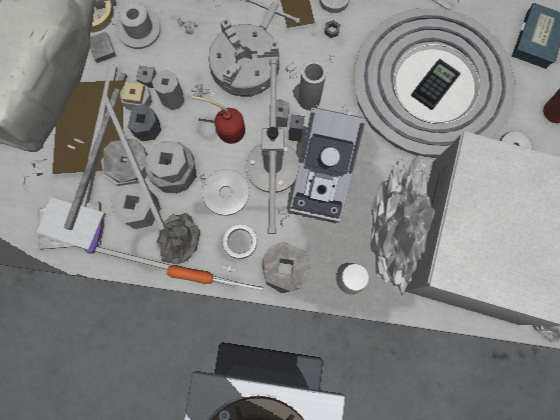

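The side view shows the fixture at about (320,255), the cap at (320,222), the flange at (288,218) and the ring at (246,231). The top view shows the cap at (330,157), block at (322,188), flange at (225,190), ring at (240,240), bar along column 272 (rows 60–232) and cup at (352,277).

```bash
cat > h.py <<'E'
import cv2,numpy as np,pickle
def cloud(d):
    R=cv2.Rodrigues(np.array(d["rvec"],float))[0];t=np.array(d["tvec"]).ravel()
    z=d["z_map"];v,u=np.mgrid[:z.shape[0],:z.shape[1]]
    P=np.stack([(u-d["cx"])/d["fx"]*z,(v-d["cy"])/d["fy"]*z,z],-1)
    P=(P-t)@R; P[z==0]=np.nan; return P
def ray(d,u,v,z):
    R=cv2.Rodrigues(np.array(d["rvec"],float))[0];t=np.array(d["tvec"]).ravel()
    c=-R.T@t; r=R.T@np.array([(u-d["cx"])/d["fx"],(v-d["cy"])/d["fy"],1.]); return c+r*(z-c[2])/r[2]
def proj(d,p):
    return cv2.projectPoints(np.array(p,float).reshape(-1,3),np.array(d["rvec"],float),np.array(d["tvec"],float),np.array([[d["fx"],0,d["cx"]],[0,d["fy"],d["cy"]],[0,0,1]]),None)[0].reshape(-1,2)
E
python3 - <<'E'
from h import *
t=pickle.load(open("top.pkl","rb"));s=pickle.load(open("side.pkl","rb"))
a=cv2.resize(t["color"][90:240,200:400],(800,600),interpolation=cv2.INTER_CUBIC)
b=cv2.resize(s["color"][165:315,190:390],(800,600),interpolation=cv2.INTER_CUBIC)
cv2.imwrite("pics/c1.png",a[:,:,::-1]);cv2.imwrite("pics/c2.png",b[:,:,::-1])
P=cloud(t);np.set_printoptions(suppress=True,precision=3)
for n,u,v in[("cap",330,157),("blk",322,182),("flange",212,190),("flangeR",238,190),("ring",225,241),("bar end",272,228),("bar far",273,65),("postTop",272,138),("fixjaw",330,210),("fixjaw",306,205),("hexblk",270,275),("can",230,125),("cup",352,277),("jaw",310,150),("platehi",335,120),("cyl",312,72),("box",500,200),("rock",400,230),("bench",380,130)]:
    print(n,P[v,u])
# height extents for flange: points 5..14mm in neighbourhood
m=(P[...,2]>.006)&(P[...,2]<.014); m[:165]=0;m[216:]=0;m[:,:200]=0;m[:,250:]=0
u,v=np.nonzero(m)[::-1];print("flange",len(u),u.min(),u.max(),v.min(),v.max(),P[m].min(0),P[m].max(0))
Q=P[90:230,285:370].reshape(-1,3)
pl=P[112:122,318:355].reshape(-1,3);c=pl.mean(0);n=np.linalg.svd(pl-c)[2][2];print("plate",c,n)
E
```

```text
cap [ 0.59  -0.053  0.192]
blk [ 0.55  -0.046  0.156]
flange [0.536 0.184 0.01 ]
flangeR [0.545 0.128 0.007]
ring [0.427 0.135 0.02 ]
bar end [0.444 0.035 0.174]
bar far [0.771 0.082 0.172]
postTop [0.601 0.059 0.22 ]
fixjaw [ 0.51  -0.073  0.098]
fixjaw [ 0.513 -0.024  0.1  ]
hexblk [0.364 0.028 0.092]
can [0.668 0.16  0.079]
cup [ 0.387 -0.138  0.056]
jaw [ 0.609 -0.015  0.161]
platehi [ 0.677 -0.055  0.163]
cyl [0.805 0.002 0.1  ]
box [ 0.552 -0.37   0.198]
rock [ 0.488 -0.215  0.107]
bench [ 0.727 -0.169  0.021]
flange 1478 200 249 166 214 [0.485 0.104 0.006] [0.602 0.217 0.014]Traceback (most recent call last):
  File "<stdin>", line 13, in <module>
    u, s, vh = gufunc(a, signature=signature)
               ~~~~~~^^^^^^^^^^^^^^^^^^^^^^^^
    raise LinAlgError("SVD did not converge")
numpy.linalg.LinAlgError: SVD did not converge
```

View pics/c1.png

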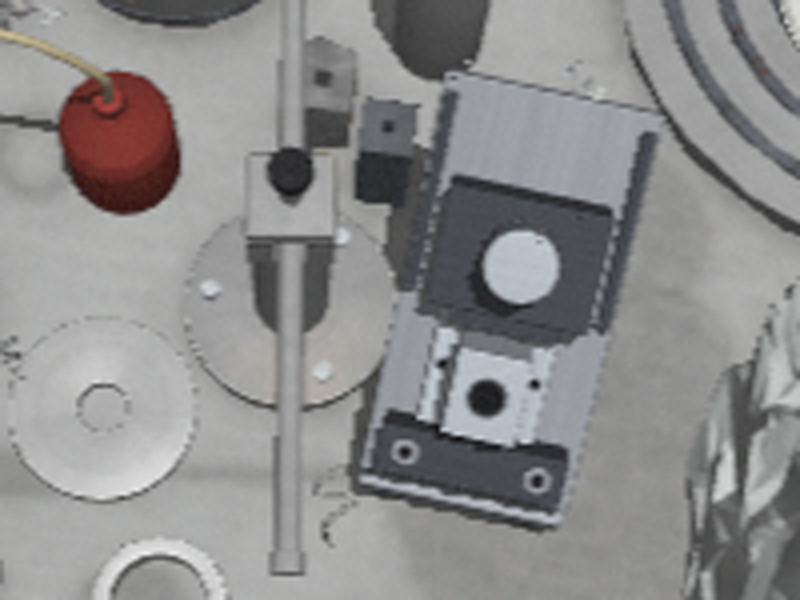

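View pics/c2.png

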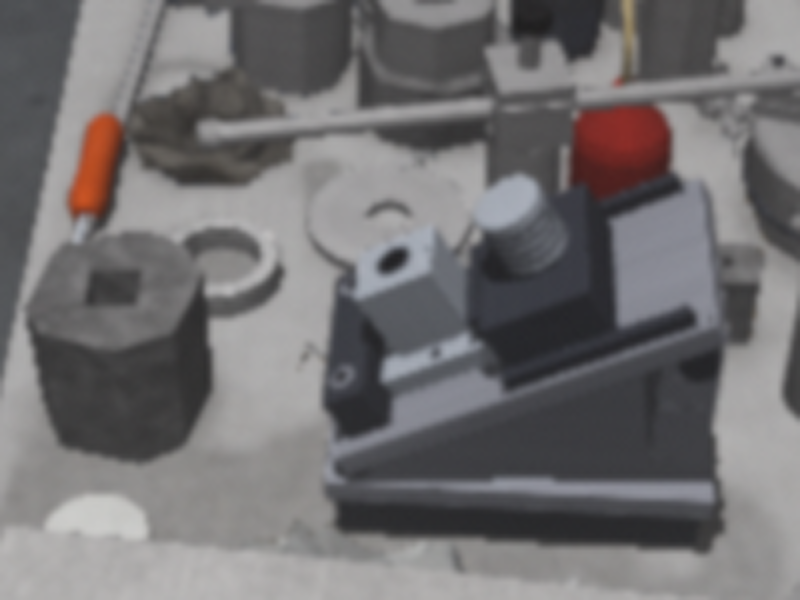

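The crops show the cap top at c1 (521,267), which is top pixel (330,157). The block's upstand top is centred at c1 (489,397) and the flange hole at c1 (104,408), i.e. top (226,192). The fixture is yawed slightly clockwise, and the pillar's head is at c1 (290,195).

```bash
python3 - <<'E'
from h import *
t=pickle.load(open("top.pkl","rb"));s=pickle.load(open("side.pkl","rb"))
np.set_printoptions(suppress=True,precision=4)
for nm,d,boxes in(("top",t,{"plate":(112,122,320,350),"jawtop":(140,165,308,320),"jawR":(145,165,343,350),"cap":(150,164,323,337)}),("side",s,{"plate":(222,240,342,366)})):
    P=cloud(d)
    for k,(a,b,c,e) in boxes.items():
        q=P[a:b,c:e].reshape(-1,3);q=q[~np.isnan(q).any(1)];
        for _ in range(3):
            c0=q.mean(0);n=np.linalg.svd(q-c0)[2][2];n*=np.sign(n[2]);r=(q-c0)@n;q=q[abs(r)<max(.002,1.5*r.std())]
        print(nm,k,len(q),c0,n,"tilt",np.degrees(np.arccos(n[2])),"yaw",np.degrees(np.arctan2(-n[1],-n[0])),r.std())
# bench height
for nm,d in(("top",t),("side",s)):
    P=cloud(d);z=P[...,2];print(nm,"bench z",np.nanmedian(z[abs(z)<.012]))
# fixture yaw from level edges, rays
a,b=ray(t,301,203,.099),ray(t,334.25,210.25,.099);e=a-b;print("screws",a,b,np.degrees(np.arctan2(-e[0],e[1])))
a,b=ray(t,313.75,108.3,.17),ray(t,364.5,118,.17);e=a-b;print("top edge",a,b,np.degrees(np.arctan2(-e[0],e[1])))
# cap mask
for nm,d,(a,b,c,e),thr in(("top",t,(145,170,315,345),170),("side",s,(205,228,302,330),None)):
    g=cv2.cvtColor(d["color"],cv2.COLOR_RGB2GRAY)[a:b,c:e]
    T,m=cv2.threshold(g,0,255,cv2.THRESH_OTSU)
    k=max(cv2.findContours(m,cv2.RETR_EXTERNAL,cv2.CHAIN_APPROX_NONE)[0],key=cv2.contourArea)
    el=cv2.fitEllipse(k);print(nm,"cap",T,el[0][0]+c,el[0][1]+a,el[1],el[2]); 
    if nm=="top": print(ray(t,el[0][0]+c,el[0][1]+a,.192),ray(t,el[0][0]+c,el[0][1]+a,.196))
# flange hole & rim
P=cloud(t);z=P[...,2]
print("flange hole",ray(t,226,191.7,.009), "rim centre", ray(t,(200+ (8/4)+200+198/4)/2,90+(315+500)/8,.009))
print("block top hole",ray(t,200+489/4,90+397/4,.152),ray(t,200+489/4,90+397/4,.156))
c=[(464,345),(536,358),(516,447),(441,432)]
print("blk corners",[ray(t,200+u/4,90+v/4,.155).round(4).tolist() for u,v in c])
# obstacles: can footprint, pillar head, hex
for k,(x0,x1,y0,y1,zz) in {"can":(.6,.75,.1,.22,.03),"pillar":(.55,.66,.0,.1,.176),"hex":(.3,.42,-.02,.09,.05),"ring":(.38,.49,.09,.18,.012)}.items():
    m=(P[...,0]>x0)&(P[...,0]<x1)&(P[...,1]>y0)&(P[...,1]<y1)&(z>zz);q=P[m];print(k,len(q),np.percentile(q,2,0),np.percentile(q,98,0))
E
```

```text
top plate 188 [ 0.69   -0.0567  0.1505] [0.8943 0.0817 0.44  ] tilt 63.89302759100045 yaw -174.78104325643838 0.003608642950494124
top jawtop 206 [ 0.6089 -0.0223  0.1557] [-0.2201  0.9155  0.3367] tilt 70.32229293866726 yaw -76.47893663012066 0.004197378604354028
top jawR 99 [ 0.6096 -0.0847  0.1624] [-0.4623 -0.2624  0.847 ] tilt 32.10838744562414 yaw 29.57864224472217 0.0014472453489557044
top cap 150 [ 0.5911 -0.0516  0.1919] [-0.4923  0.0357  0.8697] tilt 29.579720675813288 yaw -4.144754498444941 0.0013130613844599588
side plate 381 [ 0.6656 -0.0568  0.1555] [-0.4952  0.0412  0.8678] tilt 29.79237306955684 yaw -4.751406878044 0.0008686729417270647
top bench z 0.00018313297319587008
side bench z -0.0005052885310739483
screws [ 0.5156 -0.0131  0.099 ] [ 0.5106 -0.0816  0.099 ] -4.197262191763621
top edge [ 0.6921 -0.0106  0.17  ] [ 0.6866 -0.1115  0.17  ] -3.140427369864716
top cap 126.0 329.91528701782227 156.20345783233643 (17.19379997253418, 18.430837631225586) 90.53651428222656
[ 0.5917 -0.0525  0.192 ] [ 0.5903 -0.0523  0.196 ]
side cap 123.0 310.3078966140747 214.66906261444092 (19.22590446472168, 25.070676803588867) 80.71802520751953
flange hole [0.5371 0.1531 0.009 ] rim centre [0.5366 0.1535 0.009 ]
block top hole [ 0.5366 -0.0488  0.152 ] [ 0.5355 -0.0485  0.156 ]
blk corners [[0.5598, -0.0334, 0.155], [0.5584, -0.0687, 0.155], [0.5132, -0.0645, 0.155], [0.5153, -0.028, 0.155]]
can 843 [0.6512 0.1374 0.0336] [0.7048 0.2087 0.1718]
pillar 546 [0.5881 0.0385 0.1796] [0.6304 0.0812 0.2297]
hex 1096 [ 0.3413 -0.0188  0.0606] [0.4184 0.0445 0.0939]
ring 295 [0.3974 0.0913 0.0135] [0.4673 0.1411 0.024 ]
```

>>> {"op": "jog_arm", "data": {"moves": [[0,0,-0.05,0],[0,0,-0.09,0],[-0.571,-0.447,-0.09,-0.316],[-0.571,-0.447,-0.09,-0.316],[-0.571,-0.447,-0.09,-0.316],[-0.571,-0.447,-0.09,-0.316],[-0.571,-0.447,-0.09,-0.316],[-0.571,-0.447,-0.09,-0.316],[-0.571,-0.447,-0.09,-0.316],[-0.571,-0.447,-0.09,-0.316],[-0.571,-0.447,-0.09,-0.316],[-0.571,-0.447,-0.09,-0.316],[-0.571,-0.447,-0.09,-0.316],[-0.571,-0.447,-0.09,-0.316],[-0.571,-0.447,-0.09,-0.316],[-0.571,-0.447,-0.09,-0.316],[-0.571,-0.447,-0.09,-0.316],[-0.571,-0.447,-0.09,-0.316]], "hand": 0.07}}

```text
clock: 2.35
position: [0.5956, -0.0506, 0.3015]
ee_rot: [0.112, 3.139, 0.001]
force: [0.6, -0.1, 0.7]
width: 0.765
gripper_force: 0.0
```

>>> {"op": "jog_arm", "data": {"moves": [[0,-0.0015,0.05,0],[0,-0.0015,0.09,0],[0,-0.0015,0.11,0],[0,-0.0015,0.12,0],[0,-0.0015,0.124,0],[0,-0.0015,0.124,0],[0,-0.0015,0.124,0]]}}

```text
clock: 3.22
position: [0.5963, -0.0533, 0.1782]
ee_rot: [0.114, 3.138, 0.0]
force: [-0.5, -0.4, 0.0]
width: 0.765
gripper_force: 0.0
```

```bash
python3 - <<'E'
from cell import arm
from h import *
s=arm.observe();print(s["position"],s["force"])
d=arm.get_image("side");t=arm.get_image("top")
a=cv2.resize(d["color"][150:300,240:390],(400,400),interpolation=cv2.INTER_CUBIC)
b=cv2.resize(t["color"][90:240,250:400],(400,400),interpolation=cv2.INTER_CUBIC)
cv2.imwrite("pics/g1.png",np.hstack([a,b])[:,:,::-1])
E
```

```text
[ 0.59625367 -0.05330162  0.17820407] [-0.53996043 -0.42172644  0.01520444]
```

View pics/g1.png

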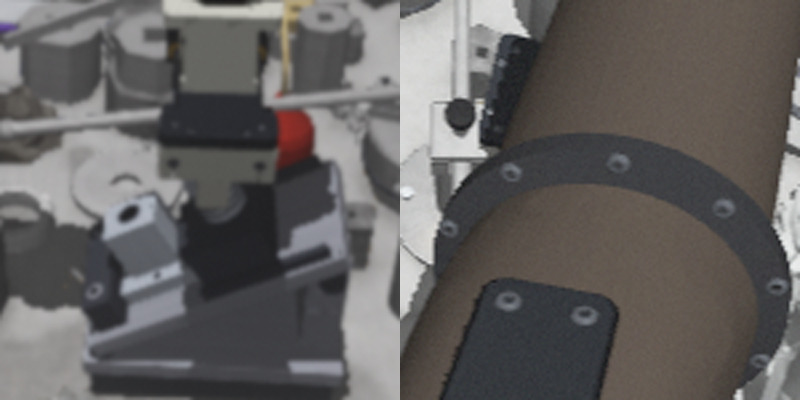

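The side half shows the near finger over the cap at (225,200), and the top half shows the gripper body just clear of the pillar head at (455,125). Next I close on the cap.

>>> {"op": "jog_arm", "data": {"moves": [[0,0,0,0],[0,0,0,0],[0,0,0,0],[0,0,0,0],[0,0,0,0],[0,0,0,0]], "hand": 0.02, "newtons": 35}}

```text
clock: 4.08
position: [0.5957, -0.0527, 0.1772]
ee_rot: [-0.114, -3.139, -0.001]
force: [0.3, 1.7, -1.7]
width: 0.325
gripper_force: 32.5
```

>>> {"op": "jog_arm", "data": {"moves": [[0.0015,0,-0.0026,0],[0.003,0,-0.0052,0],[0.0045,0,-0.0078,0],[0.0045,0,-0.0078,0]]}}

```text
clock: 4.58
position: [0.5912, -0.0535, 0.1856]
ee_rot: [0.115, 3.139, -0.0]
force: [0.5, -0.2, 0.1]
width: 0.22
gripper_force: 0.0
```

```bash
python3 - <<'E'
from cell import arm
from h import *
s=arm.observe();print(s["position"],s["force"],s["width"])
d=arm.get_image("side")
a=cv2.resize(d["color"][165:265,270:370],(800,600)[:1]+(600,),interpolation=cv2.INTER_CUBIC) if 0 else cv2.resize(d["color"][165:265,270:370],(600,600),interpolation=cv2.INTER_CUBIC)
# overlay predicted cap top centre, grasp point, tip
n=np.array([-.4986,.0366,.866]);C=np.array([.591,-.052,.193])
tip=np.array(s["position"])
for p,c in((C,(255,0,0)),(C-.034*n,(0,255,0)),(tip+[0,0,-.011],(0,0,255)),(tip+[0,0,.008],(255,255,0))):
    q=(proj(d,p)[0]-[270,165])*6;cv2.circle(a,(int(q[0]),int(q[1])),4,c,-1)
cv2.imwrite("pics/g2.png",a[:,:,::-1])
E
```

```text
[ 0.59116731 -0.05346064  0.18562346] [ 0.52921246 -0.21485574  0.09841911] 0.219650346314739
```

View pics/g2.png

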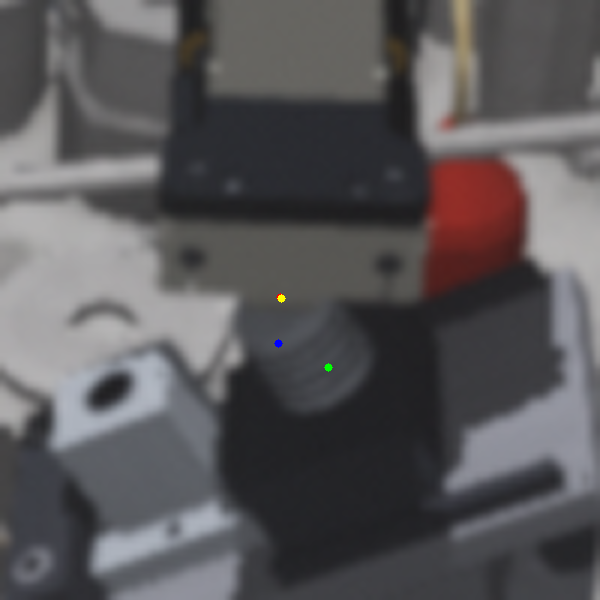

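The view shows the cap still on the jaw, around (310,350), with the fingers shut at 20 mm and nothing held. I'll check with depth.

```bash
python3 - <<'E'
from cell import arm
from h import *
np.set_printoptions(suppress=True,precision=3,linewidth=200)
d=arm.get_image("side");P=cloud(d);P0=cloud(pickle.load(open("side.pkl","rb")))
for v in range(208,238,2):
    print(v,[ "%d:%d"%(round(P[v,u,1]*1e3),round(P[v,u,2]*1e3)) for u in range(304,336,3)]," | ",["%d:%d"%(round(P0[v,u,1]*1e3),round(P0[v,u,2]*1e3)) if P0[v,u,0]==P0[v,u,0] else "-" for u in range(304,336,3)])
E
```

```text
208 ['-140:281', '-137:279', '-137:279', '-140:281', '-140:281', '-140:281', '-141:282', '-140:281', '-141:282', '-142:282', '-143:283']  |  ['204:2', '206:-1', '206:0', '47:128', '42:132', '39:135', '41:134', '41:133', '47:128', '206:-1', '149:45']
210 ['-139:276', '-139:276', '-140:277', '-139:276', '-141:277', '-139:275', '-140:276', '-140:277', '-142:278', '-141:277', '-141:277']  |  ['199:-2', '198:-1', '199:-1', '47:123', '-36:191', '-42:196', '-45:199', '40:128', '48:122', '197:-1', '148:40']
212 ['-139:271', '-137:270', '-138:271', '-140:272', '-141:273', '-140:272', '-141:273', '-142:274', '-141:273', '-142:273', '-141:273']  |  ['188:1', '191:-2', '193:-4', '-39:189', '-44:192', '-47:195', '-52:199', '43:120', '48:116', '-14:167', '-20:172']
214 ['-139:268', '-139:267', '-141:269', '-140:268', '-138:266', '-140:268', '-141:269', '-140:268', '-143:270', '-141:268', '-141:269']  |  ['169:10', '183:-2', '-40:185', '-43:187', '-48:191', '-56:197', '-57:199', '-53:195', '-17:165', '-22:169', '-24:171']
216 ['165:7', '173:0', '-46:184', '-75:209', '-78:211', '-79:212', '-80:213',
[... 1949 characters left out ...]
52', '-70:163', '-71:165', '-66:160', '-76:169', '-76:169', '-78:171']  |  ['-40:137', '-43:140', '-49:145', '-53:148', '-55:151', '-73:166', '-72:166', '-71:164', '-72:165', '-75:168', '-79:171']
234 ['-44:136', '-47:138', '-54:144', '-57:147', '-62:151', '-68:156', '-70:158', '-74:162', '-76:164', '-81:169', '-84:171']  |  ['-42:133', '-50:141', '-56:146', '-59:148', '-62:151', '-64:153', '-71:160', '-73:161', '-76:164', '-80:167', '-84:171']
236 ['-49:135', '-53:138', '-60:145', '-63:147', '-68:152', '-74:157', '-74:157', '-79:162', '-82:164', '-87:168', '-90:172']  |  ['-47:132', '-55:140', '-62:146', '-64:148', '-69:153', '-72:155', '-77:160', '-82:164', '-85:166', '-87:169', '-89:171']
```

Depth shows the finger tip (row 216) at z≈0.207, about 25–30 mm above where the reported TCP puts it, so the fingers only nipped the cap's upper edge. I'll raise, open and measure the tip offset.

>>> {"op": "jog_arm", "data": {"moves": [[0,0,-0.02,0],[0,0,-0.03,0],[0,0,-0.03,0],[0,0,-0.03,0],[0,0,-0.03,0]], "hand": 0.0918}}

```text
clock: 5.3
position: [0.5909, -0.0529, 0.2145]
ee_rot: [-0.114, -3.138, 0.0]
force: [-0.2, 0.3, -0.1]
width: 0.714
gripper_force: 0.0
```

```bash
python3 - <<'E'
from cell import arm
from h import *
np.set_printoptions(suppress=True,precision=4,linewidth=200)
s=arm.observe();p=np.array(s["position"]);print(p,s["width"],s["ee_rot"],np.round(s["joints"],3))
d=arm.get_image("side");P=cloud(d);pickle.dump(d,open("side1.pkl","wb"))
m=(P[...,1]<-.085)&(P[...,1]>-.135)&(P[...,2]>.18)&(abs(P[...,0]-.59)<.06)
v,u=np.nonzero(m);print(len(v),v.min(),v.max(),u.min(),u.max())
for r in range(v.min(),v.max()+1): 
    k=u[v==r]
    if len(k): print(r,k.min(),k.max(),np.median(P[r,k],0))
for x in range(200,222,2): print(x,P[x,316])
a=cv2.resize(d["color"][130:250,240:400],(800,600),interpolation=cv2.INTER_CUBIC);cv2.imwrite("pics/g3.png",a[:,:,::-1])
E
```

```text
[ 0.5909 -0.0529  0.2145] 0.7136773423717399 [-0.1144 -3.1385  0.0001] [-0.26   0.389  0.363  1.67  -0.15   1.111  1.643]
6995 0 212 285 364
0 285 364 [ 0.5814 -0.1049  0.5932]
1 285 364 [ 0.5822 -0.1048  0.5921]
2 285 363 [ 0.5807 -0.1049  0.5908]
3 285 363 [ 0.581  -0.1042  0.5896]
4 285 363 [ 0.581  -0.1043  0.5884]
5 285 362 [ 0.5804 -0.1043  0.5872]
6 285 362 [ 0.5785 -0.104   0.5858]
7 285 362 [ 0.5806 -0.1043  0.5848]
8 285 361 [ 0.58   -0.1042  0.5836]
9 285 361 [ 0.5799 -0.1042  0.5822]
10 285 360 [ 0.5808 -0.104   0.5811]
11 285 360 [ 0.5796 -0.1038  0.5797]
12 285 359 [ 0.579  -0.1036  0.5786]
13 285 359 [ 0.579  -0.1037  0.5773]
14 286 358 [ 0.579  -0.1038  0.576 ]
15 288 357 [ 0.5793 -0.1041  0.5748]
16 289 357 [ 0.5805 -0.1035  0.5736]
17 291 356 [ 0.5811 -0.1036  0.5722]
18 292 355 [ 0.5815 -0.1028  0.5708]
19 293 354 [ 0.5815 -0.1032  0.5697]
20 295 353 [ 0.5821 -0.1031  0.5683]
21 296 352 [ 0.5823 -0.1027  0.567 ]
22 298 351 [ 0.5829 -0.1027  0.5656]
23 299 350 [ 0.5829 -0.103   0.5644]
24 301 349 [ 0.5838 -0.1023  0.5632]
25 302 348 [ 0.5839 -0.1022  0.5617]
26 304 
[... 5894 characters left out ...]
23 [ 0.5854 -0.1031  0.2621]
204 311 323 [ 0.5857 -0.1031  0.2598]
205 311 323 [ 0.5857 -0.103   0.2574]
206 311 323 [ 0.5856 -0.1035  0.2558]
207 311 323 [ 0.5858 -0.1036  0.2535]
208 311 323 [ 0.5857 -0.1034  0.2512]
209 311 323 [ 0.5861 -0.1032  0.2486]
210 311 323 [ 0.5859 -0.1024  0.2457]
211 311 322 [ 0.5853 -0.1024  0.2434]
212 311 322 [ 0.5862 -0.0936  0.2337]
200 [ 0.5802 -0.1381  0.2961]
202 [ 0.5835 -0.1045  0.2654]
204 [ 0.5838 -0.1026  0.2594]
206 [ 0.5841 -0.1017  0.2543]
208 [ 0.584  -0.1048  0.2522]
210 [ 0.5844 -0.1024  0.2457]
212 [ 0.5854 -0.0929  0.2332]
214 [ 0.5897 -0.0504  0.193 ]
216 [ 0.5892 -0.0578  0.1942]
218 [ 0.589  -0.0618  0.1926]
220 [ 0.5888 -0.0654  0.1906]
```

View pics/g3.png

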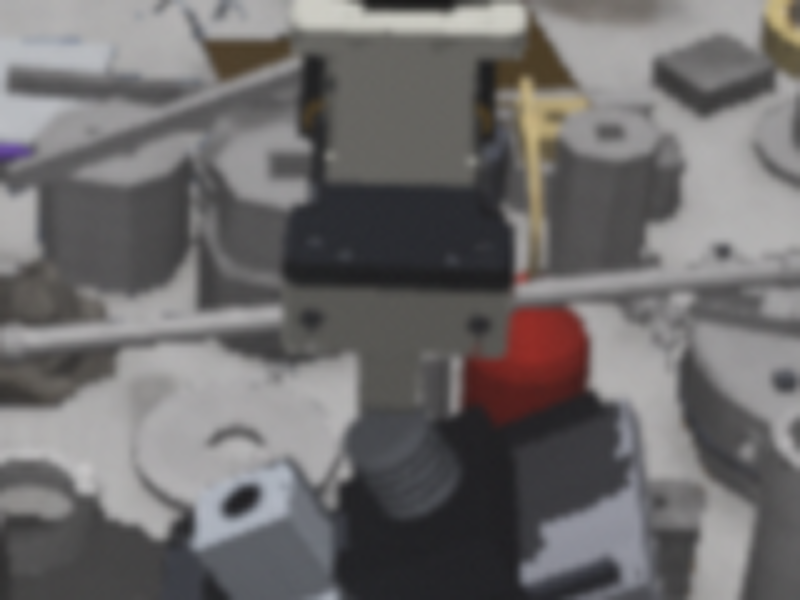

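The picture shows the near finger's tip at (390,405) in the crop, i.e. row 211. Depth gives a tip z of about 0.24 against a reported 0.2145. The 30 mm chord gripped earlier also puts the tips about 20 mm above the reported TCP z, so the true z is about the reported z + 0.032. I'll descend further, watching the force.

>>> {"op": "jog_arm", "data": {"moves": [[-0.006,0,0.02,0],[-0.006,0,0.04,0],[-0.006,0,0.05,0],[-0.006,0,0.058,0],[-0.006,0,0.062,0],[-0.006,0,0.065,0],[-0.006,0,0.065,0]], "hand": 0.06}}

```text
clock: 6.22
position: [0.5973, -0.0533, 0.1503]
ee_rot: [0.114, 3.139, 0.0]
force: [-0.1, 0.2, -0.5]
width: 0.657
gripper_force: 0.0
```

```bash
python3 - <<'E'
from cell import arm
from h import *
s=arm.observe();print(s["position"],s["force"],s["width"])
d=arm.get_image("side");P=cloud(d)
m=(P[...,1]<-.085)&(P[...,1]>-.11)&(P[...,2]>.155)&(abs(P[...,0]-.59)<.03)
v,u=np.nonzero(m)
for r in range(195,v.max()+1,2):
    k=u[v==r]
    if len(k): print(r,k.min(),k.max(),np.median(P[r,k],0))
for r in range(212,240,2):print(r,P[r,318].round(3),P[r,314].round(3))
E
```

```text
[ 0.59732387 -0.05334549  0.15029923] [-0.14937491  0.21311418 -0.51783464] 0.656548850208242
195 307 335 [ 0.59162189 -0.10308589  0.27962992]
197 307 335 [ 0.59190331 -0.10321567  0.27534996]
199 307 336 [ 0.59241237 -0.10673347  0.27358317]
201 302 306 [ 0.56265921 -0.08754138  0.25453681]
203 303 305 [ 0.56330928 -0.0937712   0.25491751]
231 314 325 [ 0.59297759 -0.10099393  0.19424525]
233 313 324 [ 0.59127699 -0.1019506   0.19026278]
235 313 332 [ 0.59241451 -0.10070512  0.18410559]
237 313 332 [ 0.59651789 -0.09765995  0.17626482]
239 323 333 [ 0.61096864 -0.09167959  0.16528686]
241 321 332 [ 0.60816262 -0.09351304  0.16183388]
243 321 332 [ 0.60830432 -0.09490006  0.15788119]
212 [ 0.584 -0.141  0.273] [ 0.577 -0.142  0.274]
214 [ 0.584 -0.149  0.275] [ 0.577 -0.147  0.273]
216 [ 0.584 -0.148  0.271] [ 0.577 -0.146  0.269]
218 [ 0.584 -0.147  0.265] [ 0.578 -0.146  0.264]
220 [ 0.585 -0.145  0.259] [ 0.578 -0.145  0.259]
222 [ 0.585 -0.146  0.255] [ 0.578 -0.146  0.255]
224 [ 0.585 -0.141  0.246] [ 0.579 -0.138  0.244]
226 [ 0.586 -0.139  0.24 ] [ 0.579 -0.14   0.241]
228 [ 0.586 -0.14   0.236] [ 0.579 -0.139  0.236]
230 [ 0.586 -0.139  0.231] [ 0.583 -0.1    0.196]
232 [ 0.59  -0.102  0.193] [ 0.583 -0.1    0.192]
234 [ 0.591 -0.1    0.186] [ 0.583 -0.101  0.187]
236 [ 0.591 -0.099  0.18 ] [ 0.583 -0.098  0.18 ]
238 [ 0.594 -0.076  0.153] [ 0.586 -0.072  0.15 ]
```

>>> {"op": "jog_arm", "data": {"moves": [[0,0,0.005,0],[0,0,0.009,0],[0,0,0.009,0]]}}

```text
clock: 6.65
position: [0.5985, -0.0535, 0.1442]
ee_rot: [0.115, 3.136, 0.002]
force: [-7.6, 0.7, 26.9]
width: 0.652
gripper_force: 14.0
```

>>> {"op": "jog_arm", "data": {"moves": [[0,0,0,0],[0,0,0,0],[0,0,0,0],[0,0,0,0],[0,0,0,0],[0,0,0,0]], "hand": 0.02, "newtons": 35}}

```text
clock: 7.4
position: [0.5971, -0.0526, 0.1435]
ee_rot: [0.114, 3.139, 0.003]
force: [-11.5, 4.3, 25.2]
width: 0.382
gripper_force: 48.3
```

>>> {"op": "jog_arm", "data": {"moves": [[0.001,0,-0.002,0],[0.002,0,-0.004,0],[0.004,0,-0.0075,0],[0.0055,0,-0.01,0],[0.0055,0,-0.01,0]]}}

```text
clock: 8.02
position: [0.5924, -0.0523, 0.1515]
ee_rot: [0.114, 3.138, 0.001]
force: [2.5, 1.4, 1.9]
width: 0.384
gripper_force: 35.0
```

>>> {"op": "jog_arm", "data": {"moves": [[0.0015,0,-0.0026,0],[0.003,0,-0.0052,0],[0.0042,0,-0.0073,0],[0.0042,0,-0.0073,0]]}}

```text
clock: 8.52
position: [0.5888, -0.0521, 0.1577]
ee_rot: [0.113, 3.137, -0.0]
force: [10.6, 2.7, -11.0]
width: 0.382
gripper_force: 35.0
```

>>> {"op": "jog_arm", "data": {"moves": [[-0.0035,0,-0.002,0],[-0.007,0,-0.004,0],[-0.0105,0,-0.006,0],[-0.014,0,-0.008,0],[-0.0175,0,-0.01,0],[-0.021,0,-0.012,0],[-0.0235,0,-0.0135,0],[-0.026,0,-0.015,0],[-0.0275,0,-0.016,0],[-0.0275,0,-0.016,0]]}}

```text
clock: 9.78
position: [0.6136, -0.0539, 0.1722]
ee_rot: [-0.114, -3.136, -0.0]
force: [5.3, 3.8, -19.9]
width: 0.381
gripper_force: 35.0
```

>>> {"op": "jog_arm", "data": {"moves": [[-0.0017,0,-0.0007,0],[-0.0036,0,-0.0014,0],[-0.0045,0,-0.0019,0],[-0.0045,0,-0.0019,0]]}}

```text
clock: 10.28
position: [0.6147, -0.054, 0.1729]
ee_rot: [-0.114, -3.129, -0.001]
force: [-5.4, 5.3, -22.5]
width: 0.383
gripper_force: 35.0
```

>>> {"op": "jog_arm", "data": {"moves": [[0.001,0,0.0005,0],[0.001,0,0.0005,0]]}}

```text
clock: 10.52
position: [0.6148, -0.054, 0.1729]
ee_rot: [-0.114, -3.131, -0.001]
force: [-2.4, 4.8, -22.4]
width: 0.386
gripper_force: 35.0
```

>>> {"op": "jog_arm", "data": {"moves": [[0,0,0,0],[0,0,0,0],[0,0,0,0],[0,0,-0.02,0],[0,0,-0.06,0],[0.04,0,-0.09,0],[0.07,0,-0.09,0],[0.07,0,-0.09,0],[0.07,0,-0.09,0]], "hand": 0.065}}

```text
clock: 11.65
position: [0.5494, -0.0499, 0.2663]
ee_rot: [0.114, 3.138, 0.0]
force: [0.3, 0.2, -0.5]
width: 0.709
gripper_force: 0.0
```

```bash
python3 - <<'E'
from cell import arm
from h import *
np.set_printoptions(suppress=True,precision=4)
s=arm.observe();print(s["position"],s["force"],s["width"],s["ee_rot"])
d=arm.get_image("side");P=cloud(d);pickle.dump(d,open("side2.pkl","wb"))
n=np.array([-.4986,.0366,.866]);C=np.array([.591,-.052,.193])+.016*n+.03*np.array([.8637,-.0634,.5]);print("C pred",C,proj(d,C))
a=cv2.resize(d["color"][150:300,240:390],(600,600),interpolation=cv2.INTER_CUBIC)
q=(proj(d,C)[0]-[240,150])*4;cv2.circle(a,(int(q[0]),int(q[1])),3,(255,0,0),-1)
cv2.imwrite("pics/g4.png",a[:,:,::-1])
u,v=proj(d,C)[0].round().astype(int);print(P[v-1:v+2,u-1:u+2].reshape(-1,3).mean(0))
E
```

```text
[ 0.5494 -0.0499  0.2663] [ 0.276   0.2118 -0.463 ] 0.7085577622969623 [0.1144 3.138  0.0002]
C pred [ 0.6089 -0.0533  0.2219] [[326.9217 203.1479]]
[ 0.6091 -0.0534  0.2223]
```

View pics/g4.png

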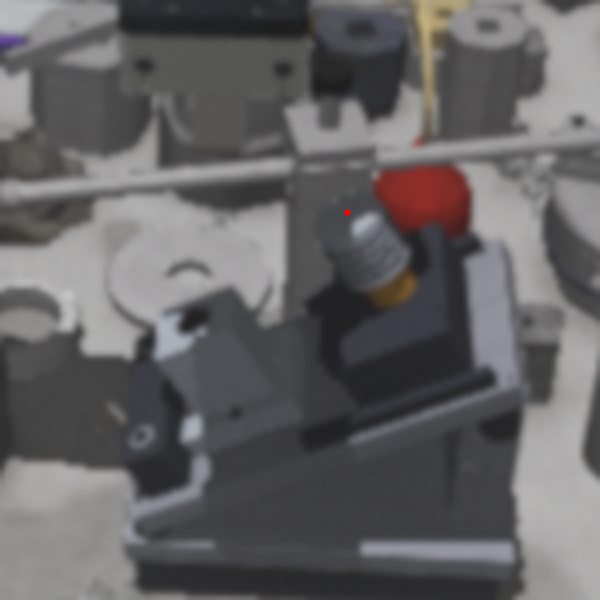

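Picture: the cap is out, with the brass stem showing at (392,290) and the cap top at (347,212) exactly where predicted. The jaw is at its open stop and the block is free at (215,350). Next, the block.

>>> {"op": "jog_arm", "data": {"moves": [[0.0025,0.001,0.05,0],[0.0025,0.001,0.09,0],[0.0025,0.001,0.125,0],[0.0025,0.001,0.145,0],[0.0025,0.001,0.155,0],[0.0025,0.001,0.162,0],[0.0025,0.001,0.165,0],[0.0025,0.001,0.165,0]]}}

```text
clock: 12.7
position: [0.5466, -0.0486, 0.1012]
ee_rot: [0.114, 3.139, 0.0]
force: [0.3, -0.9, -0.6]
width: 0.709
gripper_force: 0.0
```

>>> {"op": "jog_arm", "data": {"moves": [[0,0,0,0],[0,0,0,0],[0,0,0,0],[0,0,0,0],[0,0,0,0],[0,0,0,0]], "hand": 0.02, "newtons": 40}}

```text
clock: 13.45
position: [0.5464, -0.0484, 0.101]
ee_rot: [0.114, 3.139, 0.001]
force: [-1.2, 2.7, 4.2]
width: 0.389
gripper_force: 40.0
```

>>> {"op": "jog_arm", "data": {"moves": [[0.002,0,-0.005,0],[0.005,0,-0.013,0],[0.01,0,-0.028,0],[0.015,0,-0.045,0],[0.02,0,-0.065,0],[0.02,0,-0.1,0],[0.02,0,-0.135,0],[0.02,0,-0.16,0],[0.02,0,-0.16,0],[0.02,0,-0.16,0]]}}

```text
clock: 14.7
position: [0.5255, -0.0471, 0.2602]
ee_rot: [-0.114, -3.139, -0.0]
force: [-0.5, -0.6, -3.6]
width: 0.388
gripper_force: 40.0
```

```bash
python3 - <<'E'
from cell import arm
from h import *
s=arm.observe();print(s["position"],s["force"],s["width"],s["ee_rot"],np.round(s["joints"],2))
d=arm.get_image("side")
a=cv2.resize(d["color"][120:300,220:400],(600,600),interpolation=cv2.INTER_CUBIC)
cv2.imwrite("pics/g5.png",a[:,:,::-1])
E
```

```text
[ 0.52553867 -0.04712129  0.26021643] [-0.52575784 -0.55524507 -3.62024671] 0.38779759840666955 [-1.14334334e-01 -3.13861392e+00 -2.21264641e-04] [-0.31  0.24  0.38  1.76 -0.09  1.16  1.59]
```

View pics/g5.png

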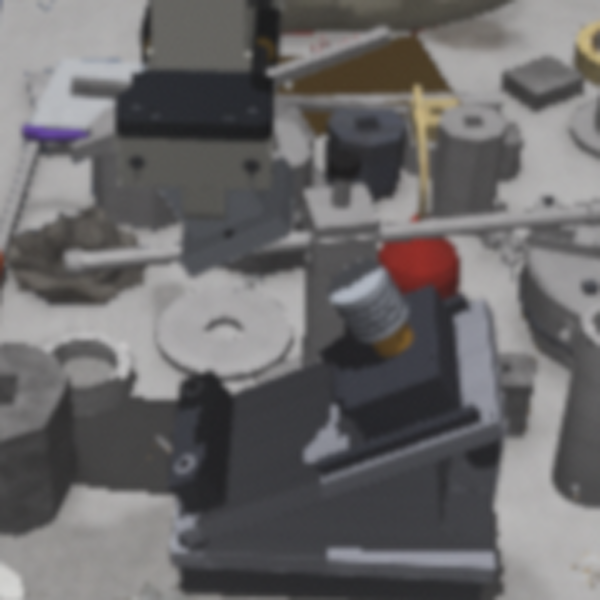

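The block is held and still tilted about 30°, clear of the vise, with the cap out and the jaw open (crop: block at (230,235), cap at (370,300)). Next I carry it over the bar to the flange and turn the tool so the body clears the bar and the can.

>>> {"op": "jog_arm", "data": {"moves": [[0.005,0.03,0,0],[0.01,0.07,0,0.12],[0.015,0.11,0,0.27],[0.019,0.15,0,0.42],[0.019,0.19,0,0.57],[0.019,0.21,0,0.7],[0.019,0.221,0,0.836],[0.019,0.221,0,0.836],[0.019,0.221,0,0.836],[0.019,0.221,0,0.836]], "newtons": 30}}

```text
clock: 16.0
position: [0.5234, 0.1736, 0.2607]
ee_rot: [-1.378, -2.823, 0.001]
force: [-0.1, 0.1, -2.6]
width: 0.389
gripper_force: 30.0
```

```bash
python3 - <<'E'
from cell import arm
from h import *
np.set_printoptions(suppress=True,precision=4)
s=arm.observe();p=np.array(s["position"]);print(p,s["force"],s["width"],s["ee_rot"],np.round(s["joints"],2))
R=cv2.Rodrigues(np.array(s["ee_rot"]))[0];print(R)
d=arm.get_image("side");P=cloud(d)
# block points in tool-plane coords (upslope h, z) relative to TCP
q=P.reshape(-1,3);q=q[~np.isnan(q).any(1)]
r=(q-p)@R
m=(abs(r[:,0])<.07)&(abs(r[:,1])<.05)&(r[:,2]>-.03)&(r[:,2]<.09);r=r[m]
print(len(r),"h range",np.percentile(-r[:,0],[1,99]),"z range rel TCP",np.percentile(-r[:,2],[1,99]))
for zz in np.arange(-.075,.03,.008):
    k=r[abs(-r[:,2]-zz)<.004]
    if len(k)>3: print(round(zz,3),len(k),"h",np.percentile(-k[:,0],[3,97]),"y",np.percentile(k[:,1],[3,97]))
# flange recheck in top
t=arm.get_image("top");Q=cloud(t);g=(Q[...,2]>.005)&(Q[...,2]<.014)&(np.hypot(Q[...,0]-.537,Q[...,1]-.153)<.056);print(g.sum(),Q[g].mean(0))
E
```

```text
[0.5234 0.1736 0.2607] [-0.1308  0.0963 -2.6317] 0.38893000649355514 [-1.3783 -2.823   0.0006] [-0.73  0.28  0.4   1.71 -0.12  1.18  0.37]
[[-0.615   0.7885 -0.0003]
 [ 0.7885  0.615  -0.0003]
 [-0.0001 -0.0004 -1.    ]]
453 h range [-0.0105  0.0469] z range rel TCP [-0.0134  0.0296]
-0.019 4 h [-0.0087 -0.0046] y [-0.0318 -0.0303]
-0.011 15 h [-0.0136  0.0103] y [-0.0325 -0.0301]
-0.003 30 h [-0.0123  0.0198] y [-0.033  -0.0179]
0.005 42 h [-0.0076  0.0311] y [-0.0327 -0.0189]
0.013 109 h [-0.0063  0.047 ] y [-0.0327  0.0249]
0.021 184 h [0.0089 0.0448] y [-0.0315  0.0244]
0.029 69 h [-0.0044  0.0294] y [-0.036   0.0276]
843 [0.5218 0.1414 0.0091]
```

>>> {"op": "jog_arm", "data": {"moves": [[0,0,0.05,0],[0,0,0.1,0],[0,0,0.145,0],[0,0,0.18,0],[0,0,0.205,0],[0,0,0.218,0],[0,0,0.222,0],[0,0,0.222,0],[0,0,0.222,0]], "newtons": 22}}

```text
clock: 17.23
position: [0.5241, 0.1749, 0.0398]
ee_rot: [1.378, 2.822, 0.002]
force: [-0.5, -0.1, -3.3]
width: 0.391
gripper_force: 22.0
```

>>> {"op": "jog_arm", "data": {"moves": [[0,0,0.003,0],[0,0,0.006,0],[0,0,0.008,0],[0,0,0.008,0]]}}

```text
clock: 17.73
position: [0.5232, 0.1745, 0.0306]
ee_rot: [-1.379, -2.822, 0.001]
force: [-0.5, -0.2, -4.3]
width: 0.388
gripper_force: 22.0
```

>>> {"op": "jog_arm", "data": {"moves": [[0,0,0.002,0],[0,0,0.003,0],[0,0,0.003,0]]}}

```text
clock: 18.1
position: [0.5236, 0.1746, 0.0283]
ee_rot: [1.379, 2.823, 0.001]
force: [-2.1, -1.1, 3.5]
width: 0.388
gripper_force: 22.0
```

>>> {"op": "jog_arm", "data": {"moves": [[-0.0025,0,0.0002,0],[-0.005,0,0.0005,0],[-0.0075,0,0.001,0],[-0.0096,0,0.0016,0],[-0.0096,0,0.0016,0]], "newtons": 18}}

```text
clock: 18.73
position: [0.5297, 0.1668, 0.0262]
ee_rot: [1.379, 2.822, 0.0]
force: [-1.3, 2.4, 0.4]
width: 0.389
gripper_force: 18.0
```

>>> {"op": "jog_arm", "data": {"moves": [[-0.0025,0,0.0008,0],[-0.005,0,0.0017,0],[-0.0075,0,0.0027,0],[-0.0092,0,0.0035,0],[-0.0092,0,0.0035,0]]}}

```text
clock: 19.35
position: [0.5353, 0.1594, 0.0227]
ee_rot: [1.379, 2.822, -0.0]
force: [0.7, 2.1, -0.0]
width: 0.395
gripper_force: 18.0
```

```bash
cat > b.py <<'E'
from cell import arm
from h import *
np.set_printoptions(suppress=True,precision=4)
s=arm.observe();p=np.array(s["position"]);print(p,s["force"],s["width"])
R=cv2.Rodrigues(np.array(s["ee_rot"]))[0]
d=arm.get_image("side");P=cloud(d)
q=P.reshape(-1,3);q=q[~np.isnan(q).any(1)]
r=(q-p)@R
m=(abs(r[:,0])<.07)&(abs(r[:,1])<.05)&(q[:,2]>.011)&(q[:,2]<.1);r=r[m];z=q[m,2]
for zz in np.arange(.012,.09,.006):
    k=r[abs(z-zz)<.003]
    if len(k)>3: print(round(zz,3),len(k),"h",np.percentile(-k[:,0],[2,98]),"y",np.percentile(k[:,1],[3,97]))
g=(P[...,2]>.006)&(P[...,2]<.013)&(np.hypot(P[...,0]-.537,P[...,1]-.153)<.065)
print("flange",g.sum(),P[g].min(0),P[g].max(0))
E
python3 b.py
```

```text
[0.5353 0.1594 0.0227] [ 0.679   2.1141 -0.0375] 0.3946010613450314
0.012 26 h [-0.0247  0.0691] y [-0.0482  0.0233]
0.018 18 h [-0.0259  0.0696] y [-0.0331 -0.001 ]
0.024 77 h [-0.0262  0.0359] y [-0.0329  0.0215]
0.03 97 h [-0.0058  0.0364] y [-0.0326  0.0254]
0.036 101 h [0.0114 0.035 ] y [-0.0297  0.0225]
0.042 31 h [0.0095 0.0239] y [-0.0265  0.0135]
0.048 54 h [-0.061   0.0228] y [-0.0336  0.047 ]
0.054 51 h [-0.0093  0.0206] y [-0.0378  0.0264]
0.06 54 h [-0.0071  0.0185] y [-0.0373  0.0288]
0.066 60 h [-0.0104  0.0178] y [-0.0373  0.0257]
0.072 45 h [-0.0063  0.017 ] y [-0.0387  0.0139]
0.078 51 h [-0.006  0.015] y [-0.0387  0.0106]
0.084 13 h [-0.0014  0.0116] y [-0.0394  0.0331]
flange 408 [0.4846 0.0975 0.006 ] [0.5847 0.2097 0.0129]
```

>>> {"op": "jog_arm", "data": {"moves": [[-0.0025,0,0.0012,0],[-0.005,0,0.0025,0],[-0.0075,0,0.004,0],[-0.0092,0,0.0052,0],[-0.0092,0,0.006,0],[-0.0092,0,0.006,0]]}}

```text
clock: 20.15
position: [0.5412, 0.1519, 0.0169]
ee_rot: [1.379, 2.821, -0.0]
force: [1.4, -0.5, 2.7]
width: 0.386
gripper_force: 18.0
```

```bash
python3 b.py
```

```text
[0.5412 0.1519 0.0169] [ 1.3595 -0.5004  2.7246] 0.38563827431696374
0.012 58 h [-0.0361  0.0632] y [-0.0453  0.0239]
0.018 101 h [-0.0318  0.0677] y [-0.0333  0.0219]
0.024 161 h [-0.0335  0.0287] y [-0.0319  0.0253]
0.03 28 h [0.0082 0.0194] y [-0.0203  0.0148]
0.036 31 h [0.0073 0.0187] y [-0.0268  0.0168]
0.042 37 h [0.0056 0.0192] y [-0.0341  0.0256]
0.048 51 h [-0.0102  0.0176] y [-0.0377  0.0274]
0.054 54 h [-0.0067  0.0171] y [-0.0374  0.0305]
0.06 53 h [-0.0069  0.0173] y [-0.0382  0.0323]
0.066 68 h [-0.0063  0.0159] y [-0.0385  0.0276]
0.072 74 h [-0.0043  0.0163] y [-0.039   0.0267]
0.078 12 h [0.0022 0.0122] y [-0.0395  0.0199]
0.084 7 h [-0.0113  0.0097] y [-0.0391  0.0193]
flange 337 [0.4847 0.099  0.006 ] [0.5845 0.1947 0.013 ]
```

>>> {"op": "jog_arm", "data": {"moves": [[-0.001,0,0.0015,0],[-0.001,0,0.003,0],[-0.001,0,0.003,0]]}}

```text
clock: 20.58
position: [0.5423, 0.1505, 0.0149]
ee_rot: [1.38, 2.82, 0.0]
force: [-1.8, -3.9, 14.8]
width: 0.39
gripper_force: 18.0
```

```bash
python3 b.py
```

```text
[0.5423 0.1505 0.0149] [-1.8062 -3.8925 14.7744] 0.3904971295518316
0.012 61 h [-0.03    0.0616] y [-0.0424  0.0193]
0.018 126 h [-0.0336  0.0672] y [-0.033   0.0264]
0.024 130 h [-0.0344  0.0278] y [-0.0325  0.0222]
0.03 27 h [0.0093 0.0178] y [-0.0231  0.0143]
0.036 34 h [0.0078 0.0178] y [-0.0293  0.023 ]
0.042 37 h [-0.0005  0.0175] y [-0.0355  0.0325]
0.048 60 h [-0.0087  0.0173] y [-0.0374  0.0283]
0.054 49 h [-0.0082  0.0175] y [-0.0382  0.0314]
0.06 52 h [-0.0103  0.0174] y [-0.0382  0.0285]
0.066 94 h [-0.0092  0.0169] y [-0.0384  0.027 ]
0.072 43 h [-0.0006  0.015 ] y [-0.0388  0.0316]
0.078 13 h [0.0009 0.0124] y [-0.0396  0.0204]
flange 347 [0.4847 0.0982 0.006 ] [0.5875 0.1934 0.013 ]
```

>>> {"op": "jog_arm", "data": {"moves": [[0.0005,0,-0.001,0],[0.0005,0,-0.001,0]], "newtons": 8}}

```text
clock: 20.88
position: [0.5412, 0.1515, 0.0149]
ee_rot: [1.379, 2.822, -0.001]
force: [0.1, -3.3, 5.7]
width: 0.394
gripper_force: 8.0
```

>>> {"op": "jog_arm", "data": {"moves": [[0,0,0,0],[0,0,0,0],[0,0,0,0],[0,0,0,0],[0,0,-0.01,0],[0,0,-0.04,0],[0,0,-0.09,0],[0,0,-0.15,0],[0,0,-0.2,0],[0,0,-0.22,0],[0.04,0,-0.22,0],[0.1,0,-0.22,0],[0.15,0,-0.22,0],[0.15,0,-0.22,0],[0.15,0,-0.22,0]], "hand": 0.065}}

```text
clock: 22.75
position: [0.449, 0.27, 0.2353]
ee_rot: [1.379, 2.822, 0.001]
force: [0.4, 0.1, -0.2]
width: 0.703
gripper_force: 0.0
```

```bash
python3 - <<'E'
from cell import arm
from h import *
np.set_printoptions(suppress=True,precision=4)
s=arm.observe();print(s["position"],s["force"],s["width"])
d=arm.get_image("side");t=arm.get_image("top");P=cloud(t)
m=(P[...,2]>.064)&(P[...,2]<.076)&(np.hypot(P[...,0]-.538,P[...,1]-.152)<.05);print("block top",m.sum(),P[m].mean(0))
g=(P[...,2]>.005)&(P[...,2]<.013)&(np.hypot(P[...,0]-.537,P[...,1]-.153)<.07)
(x,y),r=cv2.minEnclosingCircle(P[g][:,:2].astype(np.float32));print("flange",g.sum(),x,y,r)
a=cv2.resize(d["color"][130:310,190:390],(400,360),interpolation=cv2.INTER_CUBIC);b=cv2.resize(t["color"][90:290,180:400],(396,360),interpolation=cv2.INTER_CUBIC)
cv2.imwrite("pics/g6.png",np.hstack([a,b])[:,:,::-1])
E
```

```text
[0.449  0.27   0.2353] [ 0.4043  0.111  -0.2301] 0.7032776617804937
block top 352 [0.5381 0.156  0.069 ]
flange 880 0.5375253558158875 0.15391398966312408 0.06896772235631943
```

View pics/g6.png

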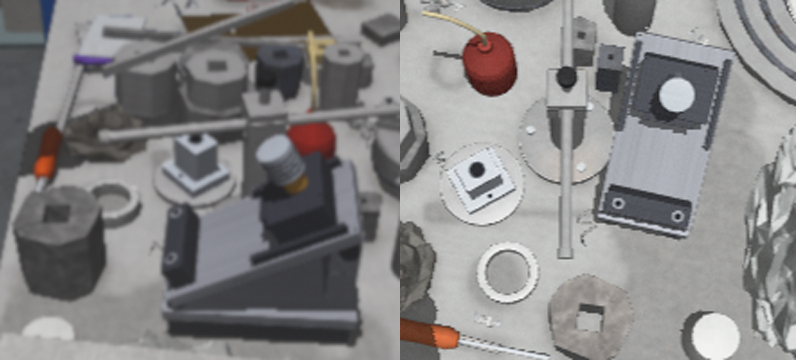

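The final picture shows the block upright at (195,165) side / (482,182) top, in the middle of the flange. The cap is out and the jaw open, the ring, can, screwdriver and cup look undisturbed, and the arm is clear.

```bash
python3 -c "
from cell import arm
print(arm.sign_off())"
```

```text
the job is handed in; nothing more can be done
None
```

The job is handed in at about 23 s: the cap is locked out, the jaw is at its open stop, and the block stands flat within about 3 mm of the flange's middle; my first grip slipped off the cap, and the second touched the jaw top with about 27 N.

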